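# Swap and fill the order tray, then latch its gate

### The job

Get the order tray ready to be carried away: the small bottle and the cream candle in it were put in each other's bays, so swap them, parking one in a free spot meanwhile, and set every small black tin from the bench flat in an empty bay of its own. When all of them stand upright in the tray, push its end gate shut until the catch holds it. Leave the pink candle, the white tin and the wooden clip where they are.

Things in the scene. Friction and masses are not known exactly. Their poses are not given: they have to be found in the camera images.
- bottle_centre (a point): the amber glass bottle with a black cap: round, 36 mm diameter, 87 mm tall (straight wall up to 58 mm above its base), 0.08 kg; the point is its centre, 43.5 mm above its base; z up along it
- candle_centre (a point): the candle in the tray: open silvery candle tin with cream wax and a wick, round, 61 mm diameter, 40 mm tall, 0.16 kg; the point is its centre, 20 mm above its base; z up along it
- tin_1_centre (a point): small black closed tin no. 1 of up to four alike: 51 mm diameter over the lid (48 mm below it, the lower 19 mm), 30 mm tall, 0.09 kg; the point is its centre, 15 mm above its base; z up; may be absent; starts on the bench outside the tray
- tin_2_centre (a point): small black closed tin no. 2 of up to four alike: 51 mm diameter over the lid (48 mm below it, the lower 19 mm), 30 mm tall, 0.09 kg; the point is its centre, 15 mm above its base; z up; may be absent; starts on the bench outside the tray
- tin_3_centre (a point): small black closed tin no. 3 of up to four alike: 51 mm diameter over the lid (48 mm below it, the lower 19 mm), 30 mm tall, 0.09 kg; the point is its centre, 15 mm above its base; z up; may be absent; starts on the bench outside the tray
- tin_4_centre (a point): small black closed tin no. 4 of up to four alike: 51 mm diameter over the lid (48 mm below it, the lower 19 mm), 30 mm tall, 0.09 kg; the point is its centre, 15 mm above its base; z up; may be absent; starts on the bench outside the tray
- tray: the low wooden tray, fixed to the bench: 236 mm (its x) by 159 mm (its y), floor 5 mm thick, walls 5 mm thick with tops 15 mm above the bench; 2 rows of 3 square bays, each 72 mm wide inside, centres 77 mm apart; origin at the centre of its underside, z up. Its -x end has no wall: the gate closes it
- bay_1 (a point): centre of the floor (5 mm above the bench) of the bay in the tray's back (+y) row, gate end (-x)
- bay_2 (a point): centre of the floor (5 mm above the bench) of the bay in the tray's back (+y) row, middle
- bay_3 (a point): centre of the floor (5 mm above the bench) of the bay in the tray's back (+y) row, closed end (+x)
- bay_4 (a point): centre of the floor (5 mm above the bench) of the bay in the tray's front (-y) row, gate end (-x)
- bay_5 (a point): centre of the floor (5 mm above the bench) of the bay in the tray's front (-y) row, middle
- bay_6 (a point): centre of the floor (5 mm above the bench) of the bay in the tray's front (-y) row, closed end (+x)
- gate (a joint): the tray's end gate: wooden flap 7 mm thick, 159 mm long, 3 to 33 mm above the bench, upright hinge at the tray's -x, -y corner. 0 = shut across the tray's end (a stop); grows as its free edge swings out to the tray's -x side, up to 1.7. Light, stays where left. In the last 0.08 rad it must be pushed past a sprung catch roller (about 3 N at the free edge), which then holds it at 0 to 0.01
- gate_hinge (a point): on the gate's hinge axis, 18 mm above the bench
- gate_edge (a point): tip of the gate's free edge, 158 mm from the hinge axis, 18 mm above the bench, at half the gate's thickness. When shut, a small steel catch bracket stands beyond it (18 mm out from the tray's +y wall). The wax melter's spigot hangs near here, 60 to 160 mm up: push the gate at its middle or nearer the hinge
- melter (a point): centre of the foot of the wax melter, a fixed steel pot 330 mm wide and 300 mm tall with side handles; its spigot points towards the bench's front edge, 240 mm out from the centre and 60 to 160 mm up. Pass the pot in front, not over it
- pink_candle: bystander: open candle tin with pink wax, 68 mm diameter, 46 mm tall; origin at the centre of its underside
- white_tin: bystander: white closed tin, 70 mm diameter, 48 mm tall; origin at the centre of its underside
- peg_clip: bystander: wooden clothes-peg-like wick clip, 16 x 72 x 10 mm, lying along its y; origin at the centre of its underside
Not all that is in view belongs to the job. Leave any blue or red look-alike of the part that bears tin_3_centre alone.

How it is judged (in metres and radians):
On the way, in this order (a step that is already met when the one before it is completed fails the run):
1. the bottle and the cream candle have changed bays and every black tin stands in a bay of its own (((horizontal distance between bottle_centre and bay_1 below 0.033 m and horizontal distance between candle_centre and bay_6 below 0.033 m) or (horizontal distance between bottle_centre and bay_6 below 0.033 m and horizontal distance between candle_centre and bay_1 below 0.033 m)) and distance of each of bottle_centre, candle_centre from where it was at the start of the episode above 0.09 m and angle between each of bottle_centre, candle_centre, tin_1_centre, tin_2_centre, tin_3_centre, tin_4_centre's own z axis and vertical below 0.12 rad and height (world z) of bottle_centre below 0.0565 m and height (world z) of candle_centre below 0.033 m and (horizontal distance between tin_1_centre and bay_2 below 0.025 m or horizontal distance between tin_1_centre and bay_3 below 0.025 m or horizontal distance between tin_1_centre and bay_4 below 0.025 m or horizontal distance between tin_1_centre and bay_5 below 0.025 m) and height (world z) of each of tin_1_centre, tin_2_centre, tin_3_centre, tin_4_centre below 0.028 m and (horizontal distance between tin_2_centre and bay_2 below 0.025 m or horizontal distance between tin_2_centre and bay_3 below 0.025 m or horizontal distance between tin_2_centre and bay_4 below 0.025 m or horizontal distance between tin_2_centre and bay_5 below 0.025 m) and (horizontal distance between tin_3_centre and bay_2 below 0.025 m or horizontal distance between tin_3_centre and bay_3 below 0.025 m or horizontal distance between tin_3_centre and bay_4 below 0.025 m or horizontal distance between tin_3_centre and bay_5 below 0.025 m) and (horizontal distance between tin_4_centre and bay_2 below 0.025 m or horizontal distance between tin_4_centre and bay_3 below 0.025 m or horizontal distance between tin_4_centre and bay_4 below 0.025 m or horizontal distance between tin_4_centre and bay_5 below 0.025 m)), for 0.2 s.
2. the gate is shut and held by its catch (value of joint gate below 0.025 rad), for 0.2 s.
At the end, for the whole second after the job is handed in: Bottle and cream candle stand upright (0.12 rad) in each other's starting bays, within 33 mm of the bay centre; every black tin present stands flat in one of the other four bays, within 25 mm of its centre; then the gate was shut onto its catch (below 0.025 rad) (all of step 1 and value of joint gate below 0.025 rad); the robot touches nothing.
It fails at once if the pink candle is moved more than 3 cm (distance of pink_candle from where it was at the start of the episode above 0.03 m).
It fails at once if the white tin is moved more than 3 cm (distance of white_tin from where it was at the start of the episode above 0.03 m).
It fails at once if the wooden clip is moved more than 3 cm (distance of peg_clip from where it was at the start of the episode above 0.03 m).
Of tin_1, tin_2, tin_3, tin_4 only 2 to 4 are there at a start; the rules pass over those that are not, and their reading is None.
At some moment in a run one of tin_1, tin_2, tin_3, tin_4 may be knocked a few centimetres aside while the robot is not near it.
It also fails if it takes over 210 s, if anything falls off the work surface, if the arm or the gripper's body presses on something with over 40 N, if the wrist force passes 120 N, or if a joint passes its speed limit or range.

### The arm

A 6-joint arm with a two-finger parallel gripper is mounted at the origin on a cart in front of the work surface, level with it; the furniture and walls round the work are solid. World frame = base frame: x ahead of the robot, y to its left, z up, the work surface at z = 0. Lengths are in mm, angles in rad, forces in N, time in s.
With the tool pointing down it reaches from about 300 to 850 mm from the base axis. Payload 5.4 kg.
Tool frame: the origin (TCP) lies on the centre line of the jaws, within the pads' length; the fingertips stand bot.nose_length ahead of it and the grasp point (between the pads) is the TCP (bot.nose_length is the distance from the TCP to the fingertips, in mm); y points along the fingers, x is the direction in which the jaws open and shut, and the axes are right-handed (so a half turn about y gives the same grasp; the last joint's range is limited). The gripper opens to 85 mm and grips with 20 to 120 N. Pads are 22 mm wide; open, the fingers measure 114 mm over their backs; the gripper's body (76 mm by 85 mm) begins 54 mm behind the grasp point. The pads swing forward as they close: fully open they stand 13 mm farther back than shut.
Start: joints at [-1.376, 0.158, 1.597, -0, 1.386, -0.21], TCP at [226.43, -528.522, 250.299] pointing down, gripper open.
Joint ranges: [-2.91, 2.91], [-0.94, 2.29], [0.18, 2.7], [-1.29, 4.43], [0.17, 2.64], [-3, 3]. Speed limits (rad/s): [2.57, 2.57, 3.14, 3.14, 3.14, 3.14].

### API

Orientations are given as a rotation vector (axis times angle).
In Python, from bench import bot gives the robot as it stands. Calls block until the motion is done:
- bot.move_pose(position, orientation): joint-space move of the TCP to a pose.
- bot.line_to(position, rot=None, velocity=150, until_force=None): straight line of the TCP; rot=None keeps the orientation; velocity is the mean speed in mm/s. With until_force (N) it stops when the force on the tool has changed by that much, and returns True; else False.
- bot.set_joints(angles): joint-space move.
- bot.gripper_open() and bot.gripper_close(): open the fingers fully, or close them until they stop; the grip force is fixed at half the most.
- bot.hold(seconds).
- bot.inverse_kinematics(position, orientation): joint angles nearest the present ones, or None.
- bot.observe(): the state.
- bot.grab_frame(name): name is "side" or "top"; returns the picture (480x640x3 uint8, red, green, blue); there is no depth.
- bot.get_calibration(name): a dict with "K" (3x3 intrinsics, pixels), "R" (3x3) and "t" (3): a world point X has camera coordinates R X + t. Camera axes: x right, y down, z forward; pixel columns grow to the right and rows downward; lengths in mm; the calibration is good to about 2 mm. A picture is of the moment at which its call begins. get_calibration takes no time and is no camera call.
A pose or a line that the arm cannot do raises bot.MotionError and nothing moves.
- bot.hand_in(): hands the job in, once; it reports no verdict.
The state is a dict: "time_s": time; "q": joint angles; "qd": joint speeds; "joint_torque": joint torques, N m; "eef_pos": TCP position; "orientation": TCP orientation; "ft_force": force on the tool from outside, world axes, zero at the start; "ft_torque": the same for the moment, N m; "finger_gap": finger opening in mm.
Only numpy, scipy, OpenCV 4.12 (cv2) and the standard library are available. Lean on these libraries where they do the work, as an engineer would, in place of code of your own. Each camera call takes 0.05 s, during which the arm holds its last target. There are 200 camera calls.

## Working session

There is one attempt and no reset: what is moved stays moved. The work goes in short steps, each a Python script; the robot and the scene stay as the last script left them, time stands still between calls to the robot, and variables do not carry over. Pictures are saved under pics/ and viewed, about 12 in all and at most 16, crops included, and the job is handed in when it is done.

```bash
mkdir -p pics; ls
python3 - <<'E'
from bench import bot
import cv2
for n in("top","side"):
    im=bot.grab_frame(n); cv2.imwrite(f"pics/{n}0.png",im[:,:,::-1])
    c=bot.get_calibration(n); print(n,c)
s=bot.observe(); print(s["orientation"],s["eef_pos"],bot.nose_length,s["finger_gap"],s["time_s"])
E
```

```text
pics
top {'K': array([[552.47822518,   0.        , 320.38851527],
       [  0.        , 552.47822518, 249.15390266],
       [  0.        ,   0.        ,   1.        ]]), 'R': array([[-0.00767651, -0.99988737, -0.01289661],
       [-0.99864086,  0.00833053, -0.05144938],
       [ 0.05155102,  0.01248413, -0.99859233]]), 't': array([ 228.31841252,  516.45041816, 1253.54656872])}
side {'K': array([[490.58052959,   0.        , 324.73687901],
       [  0.        , 490.58052959, 244.5407435 ],
       [  0.        ,   0.        ,   1.        ]]), 'R': array([[ 0.93616824, -0.3507511 , -0.02372111],
       [-0.16155496, -0.36930478, -0.9151579 ],
       [ 0.31223232,  0.86057402, -0.40239698]]), 't': array([-432.83956657,  214.12006225, 1043.47624265])}
[-1.37264394  0.90691867 -0.90485778] [ 226.33180638 -528.00375176  249.37950866] 19.0 85.61400048099149 0.1
```

View pics/top0.png

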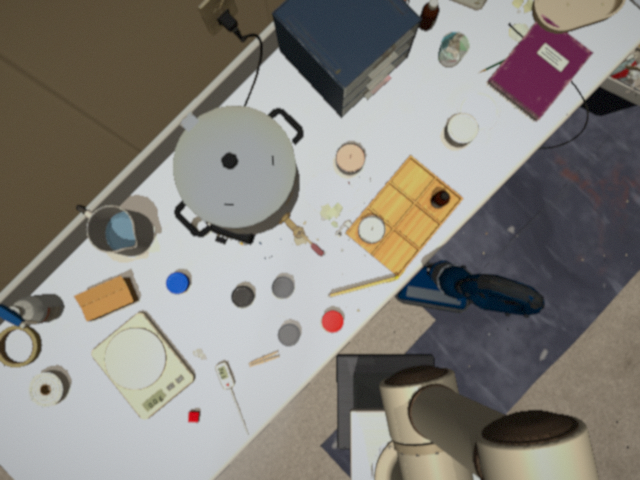

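View pics/side0.png

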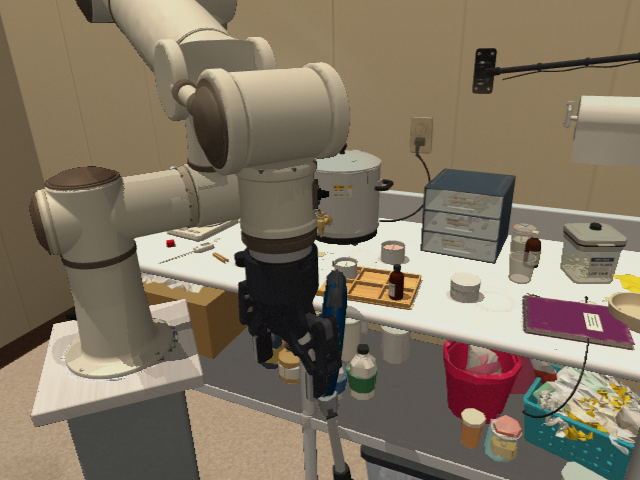

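The top view shows three dark or grey tins, at (243,295), (283,286) and (289,333). The blue one is at (178,283) and the red one at (332,321). The cream candle is at (371,229), in bay_1, and the bottle at (440,197), in bay_6. The open gate runs from (397,275) to (331,294). In the side view the arm hides the tins.

```bash
cat > h.py <<'E'
from bench import bot
import numpy as np, cv2
from scipy.spatial.transform import Rotation as Ro
def ray(n,u,v,z):
    c=bot.get_calibration(n); R=np.array(c["R"]);C=-R.T@c["t"]
    d=R.T@np.linalg.inv(c["K"])@[u,v,1]
    return (C+d*(z-C[2])/d[2])
def proj(n,X):
    c=bot.get_calibration(n); p=np.array(c["K"])@(np.array(c["R"])@X+c["t"]); return p[:2]/p[2]
E
python3 - <<'E'
from h import *
im=cv2.imread("pics/top0.png")
P=dict(t1=(243,295,30),t2=(283,286,30),t3=(289,333,30),candle=(371,229,45),bottle=(440,197,90),blue=(178,283,30),red=(332,321,30),
 top=(412,156,15),right=(462,198,15),bot=(397,275,15),left=(347,232,15),ghinge=(397,275,33),gedge=(331,294,33),pink=(351,157,46),white=(462,128,48),clip=(264,357,10),pot=(230,160,300),spig=(318,250,110))
for k,(u,v,z) in P.items(): 
    p=ray("top",u,v,z); print(k,p.round(),np.hypot(*p[:2]).round())
print([im[v,u] for u,v in((243,295),(283,286),(289,333),(300,280))])
a=im[130:380,160:480]; cv2.imwrite("pics/crop0.png",cv2.resize(a,None,fx=2.4,fy=2.4,interpolation=cv2.INTER_CUBIC))
E
```

```text
t1 [415. 400.  30.] 576.0
t2 [435. 309.  30.] 533.0
t3 [329. 296.  30.] 443.0
candle [561. 110.  45.] 572.0
bottle [625. -36.  90.] 626.0
blue [443. 548.  30.] 705.0
red [355. 199.  30.] 407.0
top [732.  11.  15.] 732.0
right [ 633. -102.   15.] 641.0
bot [458.  50.  15.] 460.0
left [557. 163.  15.] 580.0
ghinge [458.  52.  33.] 460.0
gedge [416. 201.  33.] 462.0
pink [724. 153.  46.] 740.0
white [787. -97.  48.] 793.0
clip [273. 355.  10.] 448.0
pot [665. 382. 300.] 767.0
spig [512. 228. 110.] 560.0
[array([67, 72, 73], dtype=uint8), array([119, 118, 120], dtype=uint8), array([118, 121, 124], dtype=uint8), array([207, 203, 200], dtype=uint8)]
```

View pics/crop0.png

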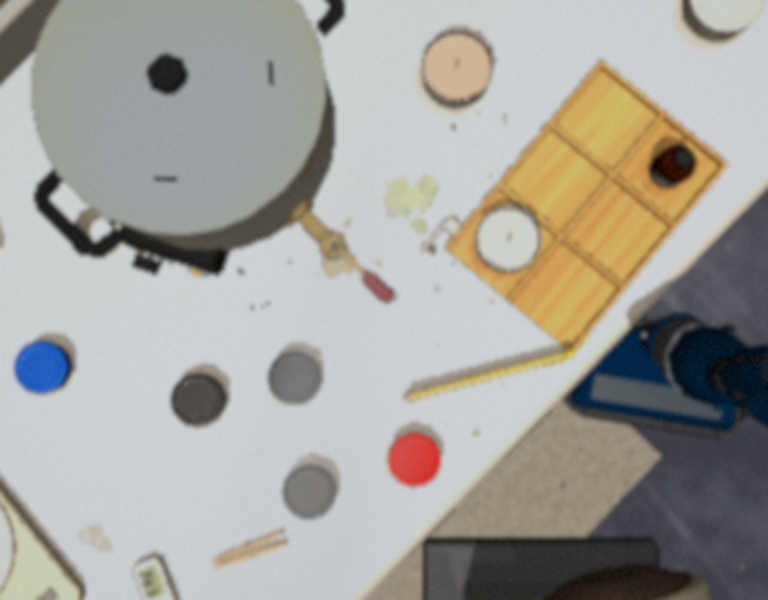

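Three plain dark discs the size of the tins, at top pixels (243,295), (283,286) and (289,333); the two grey ones may only be glossy. The gate stands about 1 rad open, and the spigot tip is at about (318,250). Next I'll refine the positions with masks.

```bash
cat >> h.py <<'E'
def blobs(mask,amin=150):
    cs,_=cv2.findContours(mask.astype(np.uint8),cv2.RETR_EXTERNAL,cv2.CHAIN_APPROX_NONE)
    return [c for c in cs if cv2.contourArea(c)>amin]
def tins(im,z=30):
    "dark/grey unsaturated discs on the bench in the top view -> lid-centre xy, radius px, mean grey"
    hsv=cv2.cvtColor(im,cv2.COLOR_RGB2HSV); out=[]
    m=(hsv[...,1]<60)&(hsv[...,2]<142)
    m=cv2.morphologyEx(m.astype(np.uint8),cv2.MORPH_OPEN,np.ones((7,7)))
    for c in blobs(m,250):
        (u,v),r=cv2.minEnclosingCircle(c); A=cv2.contourArea(c); M=cv2.moments(c); u,v=M["m10"]/M["m00"],M["m01"]/M["m00"]
        if 8<r<17 and A/(np.pi*r*r)>.7:
            out.append((*ray("top",u,v,z)[:2].round(1),round(r,1),int(im[int(v),int(u)].mean()),(round(u),round(v))))
    return out
E
python3 - <<'E'
from h import *
im=cv2.imread("pics/top0.png")[:,:,::-1].copy()
for t in tins(im): print(t)
hsv=cv2.cvtColor(im,cv2.COLOR_RGB2HSV)
roi=np.zeros(im.shape[:2],bool); roi[145:290,335:475]=1
wood=(hsv[...,1]>80)&(hsv[...,0]<30)&(hsv[...,2]>120)&roi
w=cv2.morphologyEx(wood.astype(np.uint8),cv2.MORPH_OPEN,np.ones((9,9)))
w=cv2.morphologyEx(w,cv2.MORPH_CLOSE,np.ones((5,5)))
c=max(blobs(w),key=cv2.contourArea); box=cv2.minAreaRect(cv2.convexHull(c)); B=cv2.boxPoints(box); print(box,B.round(1))
W=np.array([ray("top",u,v,15)[:2] for u,v in B]); print(W.round(1),W.mean(0).round(1),[np.linalg.norm(W[i]-W[i-1]).round(1) for i in range(4)])
cm=(hsv[...,1]<70)&roi; cm[:200]=0; cm[:,:355]=0; cm[:,392:]=0; cm[248:]=0
c=max(blobs(cm,50),key=cv2.contourArea);print("candle",cv2.minEnclosingCircle(c)); (u,v),r=cv2.minEnclosingCircle(c);print(ray("top",u,v,45))
bm=(im.max(2)<90)&roi; bm[:180]=0; bm[220:]=0
for c in blobs(bm,30): print("bottle",cv2.minEnclosingCircle(c),cv2.boundingRect(c))
s=cv2.imread("pics/side0.png"); a=s[225:315,310:490]
cv2.imwrite("pics/crop1.png",np.vstack([cv2.resize(im[145:290,335:475,::-1],(560,580))[:300],cv2.resize(a,(560,280))]))
for n,X in dict(bayc=(561,110,45),bot=(617,-34,92),botb=(617,-34,5)).items(): print(n,proj("side",np.array(X)),proj("top",np.array(X)))
E
```

```text
(np.float64(326.9), np.float64(296.5), 11.4, 121, (289, 334))
(np.float64(414.0), np.float64(400.9), 12.0, 72, (243, 295))
(np.float64(434.0), np.float64(310.5), 11.2, 116, (282, 286))
((403.859619140625, 215.45213317871094), (68.95284271240234, 101.89078521728516), 39.053138732910156) [[345.  233.3]
 [409.2 154.2]
 [462.7 197.6]
 [398.5 276.7]]
[[ 554.3  167.4]
 [ 736.3   17.3]
 [ 634.2 -104. ]
 [ 453.6   46.1]] [594.6  31.7] [np.float64(157.6), np.float64(236.0), np.float64(158.5), np.float64(234.7)]
candle ((371.0, 229.0), 13.601571083068848)
[561.00768572 109.95030462  45.        ]
bottle ((439.5, 198.5), 9.300638198852539) (431, 190, 18, 17)
bayc [344.69833801 260.32867153] [370.97785842 229.00361098]
bot [389.53547985 262.49021096] [439.11765983 200.65695237]
botb [388.49296565 294.38708697] [431.54305387 205.88083881]
```

View pics/crop1.png

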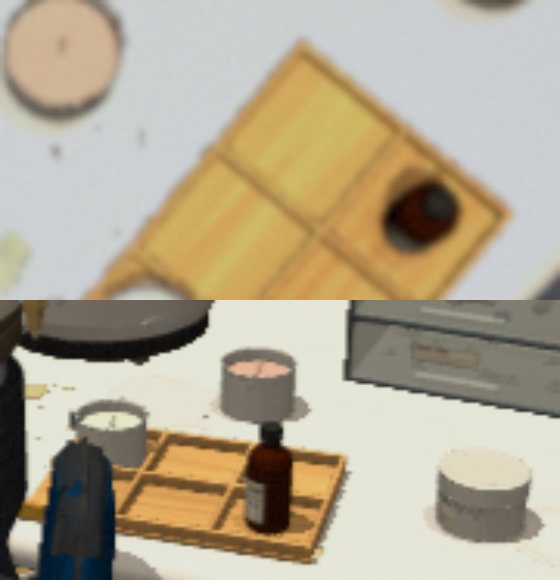

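The bottle's cap is at about top pixel (445,194), and its base in the side view at about (396,297). The candle stands upright in bay_1. Next I'll triangulate the bottle, then pick up the candle first.

```bash
cat >> h.py <<'E'
TH=np.radians(-39.8); XT=np.array([np.cos(TH),np.sin(TH)]); YT=np.array([-np.sin(TH),np.cos(TH)]); TC=np.array([594.6,31.7])
BAY={i+1:TC+77*(i%3-1)*XT+38.5*(1-2*(i//3))*YT for i in range(6)}
HINGE=TC-118*XT-79.5*YT
def rot(a):
    x=np.array([np.cos(a),np.sin(a),0]);y=np.array([0,0,-1.]);return Ro.from_matrix(np.c_[x,y,np.cross(x,y)]).as_rotvec()
def best(xy,z,a):
    "tool-down rotvec, jaw angle a mod pi, keeping the last joint nearest mid-range"
    o=[]
    for k in(-1,0,1,2):
        q=bot.inverse_kinematics([*xy,z],rot(a+k*np.pi))
        if q is not None: o.append((abs(q[5]),tuple(rot(a+k*np.pi))))
    return np.array(min(o)[1])
def st(): s=bot.observe(); print("t",round(s["time_s"],1),"p",np.round(s["eef_pos"],1),"gap",round(s["finger_gap"],1),"F",np.round(s["ft_force"],1)); return s
E
python3 - <<'E'
from h import *
for k,b in BAY.items(): print(k,b.round(1))
print("hinge",HINGE)
print("bottle",ray("top",444.7,194.5,92).round(1),ray("side",397,264,92).round(1),ray("side",395.8,294.5,5).round(1),ray("top",438,201,63))
for a in (0,np.pi/2):
  for k in(1,6): 
    r=best(BAY[k],38,TH+np.pi/4+a); print(k,a,np.round(bot.inverse_kinematics([*BAY[k],38],r),2))
E
```

```text
1 [560.1 110.6]
2 [619.2  61.3]
3 [678.4  12. ]
4 [510.8  51.4]
5 [570.    2.1]
6 [629.1 -47.2]
hinge [453.05382311  46.15440441]
bottle [630.3 -46.3  92. ] [629.4 -48.2  92. ] [633.2 -41.4   5. ] [620.26209927 -37.42938677  63.        ]
1 0 [-0.02  0.41  1.75 -0.    0.98 -0.11]
6 0 [-0.27  0.54  1.57 -0.    1.04 -0.36]
1 1.5707963267948966 [-0.02  0.41  1.75 -0.    0.98  1.46]
6 1.5707963267948966 [-0.27  0.54  1.57 -0.    1.04  1.21]
```

```bash
cat >> h.py <<'E'
A=TH+np.pi/4
def pick(xy,z,a=A,zh=180):
    r=best(xy,z,a); bot.gripper_open(); bot.move_pose([*xy,zh],r)
    bot.line_to([*xy,z+25],velocity=200)
    hit=bot.line_to([*xy,z],velocity=60,until_force=8); print("hit",hit)
    bot.gripper_close(); s=st(); bot.line_to([*xy,zh],velocity=200); return s
def place(xy,z,a=A,zh=180,drop=6):
    r=best(xy,z,a); bot.move_pose([*xy,zh],r); print("carry gap",round(bot.observe()["finger_gap"],1))
    bot.line_to([*xy,z+20],velocity=200)
    hit=bot.line_to([*xy,z-3],velocity=25,until_force=4); s=st(); print("touch",hit)
    bot.gripper_open(); bot.line_to([*xy,zh],velocity=200)
E
python3 - <<'E'
from h import *
s=st()
bot.line_to([380,-250,300],velocity=250)
pick((560.7,110.2),40); place(BAY[5],40.5)
for n in("top","side"): cv2.imwrite(f"pics/{n}1.png",bot.grab_frame(n)[:,:,::-1])
s=cv2.imread("pics/side1.png"); cv2.imwrite("pics/s1.png",cv2.resize(s[200:330,140:500],(720*800//720,289)))
st()
E
```

```text
t 0.1 p [ 226.3 -528.   249.4] gap 85.6 F [-0.4 -0.4 -0.9]
hit False
t 5.0 p [561.6 110.2  41. ] gap 58.7 F [0.3 0.1 4.7]
carry gap 58.6
t 7.8 p [569.7   2.1  41. ] gap 58.8 F [-0.9 -0.4  4.9]
touch True
t 9.2 p [568.7   2.4 177.9] gap 85.4 F [ 0.2 -0.8  0.6]
```

View pics/s1.png

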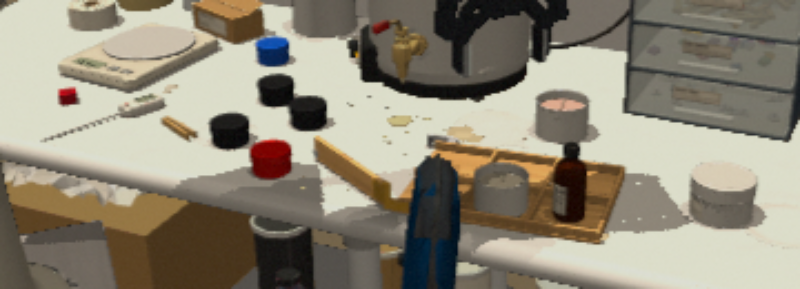

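The side view confirms that the three tins are all black, at crop (275,90), (307,112) and (229,130). The candle is parked upright in bay 5. The bottle is next.

Run:
```python
from h import *
pick((630.5,-45.5),50,zh=200); place(BAY[1],50.5,zh=200)
pick(BAY[5],41,zh=190); place(BAY[6],41.5,zh=190)
bot.line_to([480,0,260],velocity=300)
im=bot.grab_frame("top"); cv2.imwrite("pics/top2.png",im[:,:,::-1])
for t in tins(im): print(t)
s=bot.grab_frame("side"); st()
cv2.imwrite("pics/c2.png",np.hstack([cv2.resize(im[150:300,320:480,::-1],(427,400)),cv2.resize(s[225:315,310:460,::-1],(373,400))]))
```

```text
hit False
t 11.7 p [630.9 -45.6  50.5] gap 33.8 F [-0.5  0.   2. ]
carry gap 33.9
t 14.8 p [559.8 110.6  50.5] gap 33.8 F [-1.1 -1.1  4.8]
touch True
hit False
t 18.7 p [570.9   1.9  42. ] gap 58.5 F [ 0.6 -0.6  4.1]
carry gap 58.8
t 21.5 p [628.8 -47.2  42. ] gap 58.8 F [-0.5  0.8  4.1]
touch True
(np.float64(326.4), np.float64(296.8), 11.7, 116, (289, 334))
(np.float64(414.1), np.float64(400.2), 12.1, 70, (243, 295))
(np.float64(433.6), np.float64(310.3), 11.5, 111, (283, 286))
t 23.6 p [ 4.804e+02 -4.000e-01  2.586e+02] gap 85.5 F [ 1.1  0.3 -0.6]
```

View pics/c2.png

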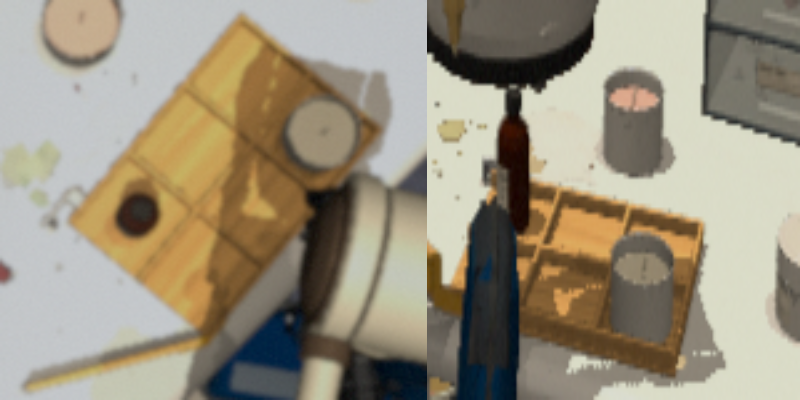

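The swap is done: the bottle stands upright in bay 1 and the candle in bay 6. Next are the tins, with a fresh picture before each grasp.

```bash
cat >> h.py <<'E'
def tin(guess,bay,a):
    im=bot.grab_frame("top"); L=tins(im)
    t=min(L,key=lambda t:np.hypot(t[0]-guess[0],t[1]-guess[1])); print("tins",L); xy=np.array(t[:2])
    assert np.hypot(*(xy-guess))<80
    bot.move_pose([400,150,230],best((400,150),230,a))
    s=pick(xy,32,a,zh=220)
    if not 44<s["finger_gap"]<56: print("BAD GRASP"); return False
    bot.move_pose([400,150,230],best((400,150),230,a))
    place(BAY[bay],37.5,zh=200); bot.line_to([480,0,260],velocity=300); return True
E
python3 - <<'E'
from h import *
ok=tin((434,310.5),3,np.radians(10))
if ok: ok=tin((414,400),5,np.radians(10))
im=bot.grab_frame("top"); cv2.imwrite("pics/top3.png",im[:,:,::-1]); print(tins(im))
s=bot.grab_frame("side"); st()
cv2.imwrite("pics/c3.png",np.hstack([cv2.resize(im[140:380,220:480,::-1],(433,400)),cv2.resize(s[225:315,310:460,::-1],(366,400))]))
E
```

```text
tins [(np.float64(326.5), np.float64(296.3), 11.6, 115, (289, 334)), (np.float64(414.1), np.float64(400.2), 12.1, 68, (243, 295)), (np.float64(433.6), np.float64(310.2), 11.5, 111, (283, 287))]
hit False
t 27.3 p [434.3 310.5  32.9] gap 48.1 F [-0.7 -0.1  6. ]
carry gap 48.4
t 31.9 p [678.1  12.   37.9] gap 48.7 F [-0.  -1.1  4.3]
touch True
tins [(np.float64(326.7), np.float64(296.3), 11.7, 117, (289, 334)), (np.float64(414.1), np.float64(400.2), 12.1, 70, (243, 295)), (np.float64(676.1), np.float64(14.2), 10.1, 51, (412, 179))]
hit False
t 38.1 p [414.8 400.7  32.9] gap 48.9 F [-0.1  1.2  3.9]
carry gap 48.5
t 42.7 p [569.6   2.2  37.9] gap 48.4 F [-0.7 -0.6  5.5]
touch True
[(np.float64(326.2), np.float64(296.4), 11.5, 116, (289, 334)), (np.float64(567.9), np.float64(5.4), 10.0, 60, (417, 226)), (np.float64(675.9), np.float64(14.1), 10.1, 49, (412, 179))]
t 44.7 p [4.799e+02 1.000e-01 2.583e+02] gap 85.3 F [-1.5  0.7 -0.4]
```

View pics/c3.png

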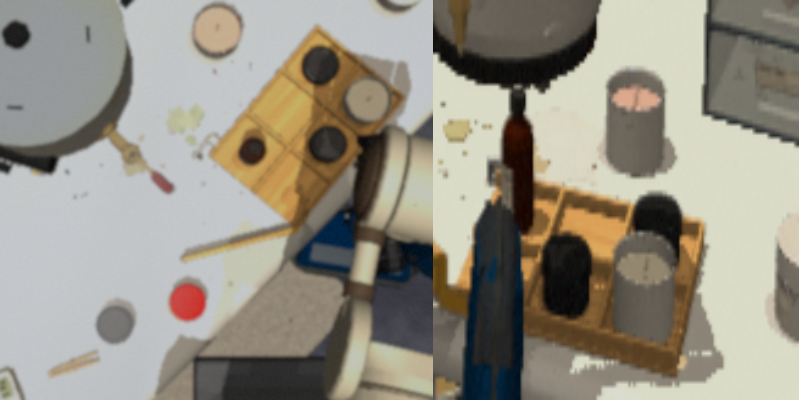

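Tins stand in bays 3 and 5, and the third is still on the bench at (326,296). It goes into bay 2, because the fingers would foul the gate hinge at bay 4.

Run:
```python
from h import *
tin((326.4,296.4),2,np.radians(80))
bot.line_to([380,-200,300],velocity=300)
im=bot.grab_frame("top"); cv2.imwrite("pics/top4.png",im[:,:,::-1])
s=bot.grab_frame("side"); st(); print(tins(im,35))
cv2.imwrite("pics/c4.png",np.hstack([cv2.resize(im[140:380,220:480,::-1],(433,400)),cv2.resize(s[225:325,310:460,::-1],(366,400))]))
for k in(2,3,5): print(k,BAY[k])
```

```text
tins [(np.float64(326.8), np.float64(296.3), 11.7, 117, (289, 334)), (np.float64(567.4), np.float64(5.0), 10.0, 59, (417, 226)), (np.float64(676.1), np.float64(14.3), 10.1, 51, (412, 179))]
hit False
t 48.6 p [327.4 296.7  32.9] gap 48.1 F [-1.4  0.3  5.3]
carry gap 48.7
t 53.0 p [619.   61.3  37.9] gap 48.1 F [-0.1  0.3  4. ]
touch True
t 56.1 p [ 380.5 -198.7  299.3] gap 85.5 F [ 0.4  0.7 -0.9]
[(np.float64(567.7), np.float64(5.9), 10.2, 62, (417, 226)), (np.float64(616.5), np.float64(63.6), 10.1, 65, (391, 205)), (np.float64(675.6), np.float64(28.1), 10.2, 58, (406, 179))]
2 [619.24422343  61.27891566]
3 [678.40205475  11.9904688 ]
5 [569.95577657   2.12108434]
```

View pics/c4.png

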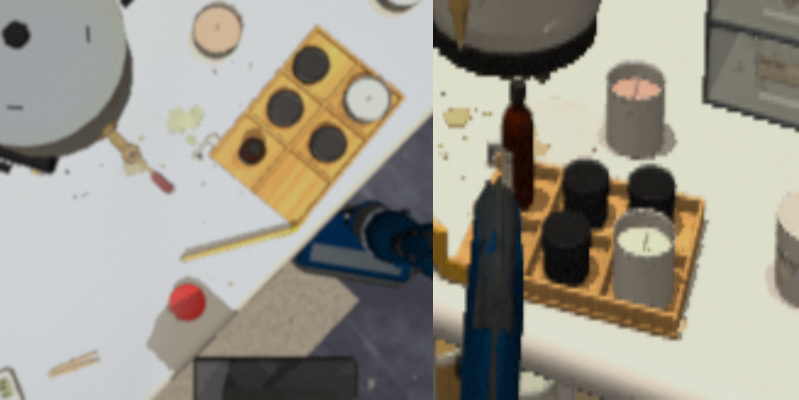

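All the items are in the tray. The tin in bay 3 has slid about 14 mm since it was placed; it looks flat and is within the 25 mm limit. The gate is unmoved, so I'll shut it with closed fingers pushing about 65 mm from the hinge.

Run:
```python
from h import *
PH0=TH+np.pi/2; r=65
def P(g,off,z): 
    p=PH0+g; return [*(HINGE+r*np.array([np.cos(p),np.sin(p)])+off*np.array([-np.sin(p),np.cos(p)])),z]
cand=[]
for k in(-1,0,1):
    qs=[bot.inverse_kinematics(P(g,o,31),rot(PH0+g+k*np.pi)) for g,o in((.97,45),(.5,15),(0,15))]
    if all(q is not None for q in qs): cand.append((max(abs(q[5]) for q in qs),k)); 
print(cand); k=min(cand)[1]; R=lambda g: rot(PH0+g+k*np.pi)
bot.gripper_close()
bot.move_pose(P(1.0,45,200),R(1.0)); bot.line_to(P(1.0,45,31),velocity=150)
for g in np.arange(.97,.14,-.1):
    h=bot.line_to(P(g,15,31),R(g),velocity=80,until_force=20)
    if h: print("force at",g); st(); break
st()
if not h:
    p=np.array(P(.17,15,31)); e=p+np.array([*XT,0])*30
    print("pushed",bot.line_to(list(e),R(0),velocity=25,until_force=20)); s=st()
    d=(np.array(s["eef_pos"][:2])-HINGE)@XT; print("normal dist",d)
im=bot.grab_frame("top"); cv2.imwrite("pics/c5.png",cv2.resize(im[140:300,320:480,::-1],(560,560)))
```

```text
[(np.float64(2.2359351963784686), -1), (np.float64(1.9063954418511029), 0), (np.float64(2.2359351963784704), 1)]
t 61.9 p [472.4 110.   31. ] gap -0.2 F [0.  0.8 0.2]
pushed True
t 62.5 p [478.1 105.   30. ] gap 0.1 F [-0.7  1.1  0.1]
normal dist -18.439121207934335
```

View pics/c5.png

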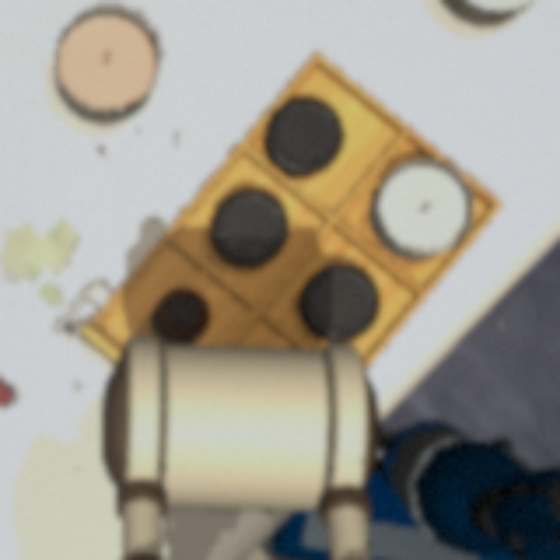

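Run:
```python
from h import *
X3=np.array([*XT,0])
p=np.array(bot.observe()["eef_pos"]); p[2]=31
print(bot.line_to(list(p+X3*12),velocity=15,until_force=30)); s=st(); print((np.array(s["eef_pos"][:2])-HINGE)@XT)
p=np.array(s["eef_pos"]); bot.line_to(list(p-X3*45),velocity=100)
q=np.array(bot.observe()["eef_pos"]); q[2]=220; bot.line_to(list(q),velocity=200)
bot.move_pose([380,-200,300],rot(A))
im=bot.grab_frame("top"); cv2.imwrite("pics/top6.png",im[:,:,::-1]); print(tins(im,35)); s=bot.grab_frame("side"); st()
cv2.imwrite("pics/c6.png",np.hstack([cv2.resize(im[140:300,320:480,::-1],(400,400)),cv2.resize(s[225:325,310:440,::-1],(400,400))]))
```

```text
True
t 63.1 p [477.7 104.5  29.1] gap -0.2 F [-1.1  2.5  0.4]
-18.419101010553245
[(np.float64(567.7), np.float64(6.1), 10.2, 64, (417, 226)), (np.float64(616.5), np.float64(64.3), 10.0, 68, (391, 205)), (np.float64(675.6), np.float64(27.7), 10.1, 60, (406, 179))]
t 66.3 p [ 380.3 -199.   299.5] gap 0.0 F [-1.3 -0.2 -0.8]
```

View pics/c6.png

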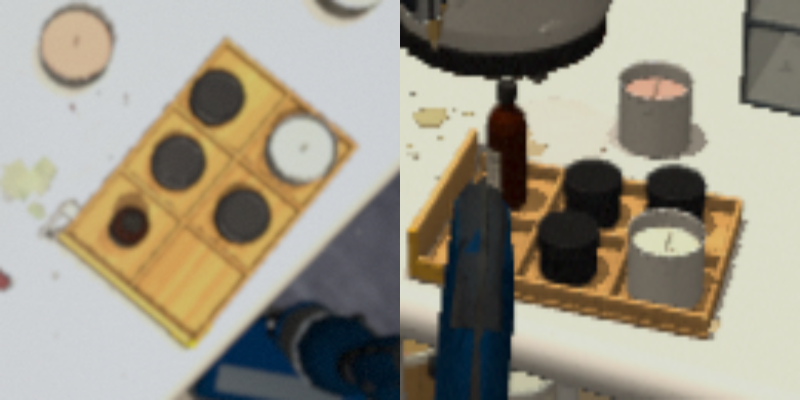

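The gate lies flush along the tray end, from crop (60,238) to (190,347), and looks parallel to the far wall. I'll check that numerically before handing in.

Run:
```python
from h import *
im=cv2.imread("pics/top6.png"); hsv=cv2.cvtColor(im,cv2.COLOR_BGR2HSV)
m=((hsv[...,1]>75)&(hsv[...,0]<32)&(hsv[...,2]>90)).astype(np.uint8)
def edge(c0,n,z):   # outermost wood pixel along direction n, sampled along YT
    o=[]
    for s in np.arange(-65,66,4):
        last=None
        for d in np.arange(100,140,.5):
            u,v=proj("top",np.array([*(TC+s*YT+n*d*XT),z]))
            if m[int(round(v)),int(round(u))]: last=d
        if last: o.append((s,last))
    o=np.array(o); k=np.polyfit(o[:,0],o[:,1],1); print(n,k,o[:,1].std())
    return k
a=edge(TC,-1,33); b=edge(TC,1,15); print("gate angle approx",a[0]+b[0])
```

```text
-1 [-1.62934492e-02  1.26604919e+02] 1.007775099897933Traceback (most recent call last):
  File "<stdin>", line 14, in <module>
  File "<stdin>", line 9, in edge
  File "h.py", line 9, in proj
    c=bot.get_calibration(n); p=np.array(c["K"])@(np.array(c["R"])@X+c["t"]); return p[:2]/p[2]
ValueError: time passes only in moves, steps and waits
```

The gate's outer face fits at 126.6 mm from the tray centre (125 expected), with its free end no farther out than the hinge end. That means shut: an open catch would show a slope of about +0.08.

Run:
```python
from h import *
bot.hand_in()
```

```text
the job is handed in; nothing more can be done
```

The order tray is ready and the job is handed in; the robot clock read about 66 s at the last picture. I saw no verdict.

**Swap:** I parked the cream candle in bay 5, moved the bottle from bay 6 to bay 1, then put the candle in bay 6. Both look upright in the last pictures.

**Tins:** Three black tins were on the bench and now stand in bays 2, 3 and 5. I left the blue and red tins alone.

**Gate:** I pushed it shut with closed fingers about 65 mm from the hinge, and it held against a second push set to stop at 30 N.

**Last checks:**
- **Gate:** its outer face lay 126.6 mm from the tray centre (125 expected), tilted −0.016 rad, so not open. The script then stopped with an error before measuring the far wall, so I judged parallelism only by eye.
- **Bay 3 tin:** it slid about 14 mm after I placed it, either the announced knock or my own arm. It looks flat and sits 14–16 mm from the bay centre, within the 25 mm limit, so I left it.
- **Other two tins:** the camera puts them about 3–5 mm from their bay centres.
- **Bystanders:** the pink candle, white tin and clip looked unmoved in the pictures, but I did not measure them. The clip was last seen just before I shut the gate.

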